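# Load the bench press and bring its ram down

### The job

Take the blank that matches the die's recess off the stock board, lay it in the recess under the raised ram (do not drop it) and press its front end down past the two spring catches until the whole blank lies flat on the recess floor. Only then lift the locking collar on the press's hand lever, pull the lever all the way over to bring the ram down onto the blank, and let the collar drop back so that the lever is locked there. Leave the disc and the other things on the bench where they are.

Things in the scene. Friction and masses are not known exactly. Their poses are not given: they have to be found in the camera images.
- blank: The blank that fits: plain rectangular aluminium plate 130 x 60 x 10 mm, about 0.2 kg. It lies flat on one of the two bearers of the stock board (which one varies), its long sides overhanging the bearer. Origin at the centre of its underside; x along the 130 mm length, y along the 60 mm width, z up. It fits either end first.
- disc: Odd blank that does not fit: aluminium disc 74 mm across, 10 mm thick, loose on the other bearer. Origin at the centre of its underside, z up. To be left alone.
- stock_board: Plywood board 200 x 270 x 9 mm lying fixed on the bench, with two wooden bearers 110 x 28 x 20 mm along its x, at y = +58 and -58 mm; bearer tops (undersides of the blanks) 29 mm above the bench. Origin at the centre of its underside, x away from the robot, z up.
- die_seat (a point): Centre of the floor of the die's recess, on the press, 48 mm above the bench; x to the back of the press (away from the robot), y to its left (lever side), z up. The recess is 132 x 62 mm (x by y) and 10 mm deep, so a seated blank is flush with its rim, which has a 3 mm 45-degree lead-in.
- finger_gap (a point): Point on the recess floor 15 mm in front of its centre (axes as die_seat): middle of the two open gaps, 62 mm long in x, cut right through both long walls down to the press bed 28 mm lower. Between them the floor is only 54 mm wide, so fingers can hold the blank by its long sides all the way home and then open.
- catches (a point): Between the two spring catches in the recess's front (-x) wall, on the wall's inner face 12 mm above the floor (axes as die_seat). Noses 12 mm wide at y = -22 and +22 mm reach 4.5 mm over the recess, sloping up to the wall face at 23 mm; their housings, 18 mm wide, stand behind (7 to 24 mm to -x), tops 26 mm above the floor.
- press: Hand-lever bench press, fixed: bed 250 x 320 x 20 mm, crosshead (x -33 to 33, y -145 to 145, z 190 to 260 mm) on two 28 mm pillars at y = -125 and 125 mm. Origin under the bed's centre, axes as die_seat. The ram and crosshead bar the way from above: the blank goes in from the front, tool leaning back to the robot 30 to 45 degrees about the blank's width, so grip it with that lean at the start.
- ram_face (a point): Centre of the underside of the ram's pad (52 x 52 mm), 60 mm over the recess floor when up. It comes straight down 50 mm as the lever is pulled over.
- press_point (a point): Spot 40 mm in front of the recess centre, 10 mm above its floor (axes as die_seat). A blank laid in goes far end first, tipped down about 0.13 rad, and rests with its front end 15 to 19 mm high on the catches. Pushing down about here with shut fingers, leaning as above, snaps it past them (some 10 to 20 N); they then hold it down.
- collar_grip (a point): Middle of the locking collar, a plain steel sleeve 32 mm across and 34 mm long around the hand lever; z points along the lever to its 32 mm black ball knob, y along the lever's shaft. When down it is 85 mm from the shaft axis, the knob's centre 132 mm. Pinch it across its y sides from above, fingers straddling the knob.
- lever_shaft (a point): Point on the lever's shaft axis in the lever's plane, 215 mm above the bench and 195 mm left (+y) of the die centre; axes as die_seat. The lever turns about y. On its inner side are a notched quadrant (50 mm radius, from 10 mm inwards) and, 50 mm away, the end of the crosshead.
- lever (a joint): Hand lever angle, rad. 0 = ram up, lever leaning 0.20 rad from upright to the back (+x of the press); 0.85 = ram down, leaning 0.65 rad to the front, towards the robot. Swings in the press's x-z plane, stays where it is left (2 to 4 N at the collar moves it), locked at 0 and 0.85 by the collar's pin in a notch.
- collar (a joint): Lift of the collar along the lever, m: 0 = pin down in a notch, 0.011 = upper stop. Lifted more than 0.007, against a spring of 3 to 7 N, it frees the lever. Let go between the notches, it rides on the quadrant's rim and drops into the notch at the end.
- hammer: Hammer about 270 mm long lying on the bench; to be left alone.
- oil_tin: Grey tin 60 mm across and 100 mm tall standing on the bench; to be left alone.
- rafter_square: Blue triangular rafter square, 160 mm sides, 6 mm thick with a 16 mm fence, lying on the bench; to be left alone.
There are look-alikes about, which are no part of the job. Leave any brown, turquoise or yellow look-alike of the blank alone.

How it is judged:
By the outcome, as a careful person would: the job done as asked, in the order asked, and still so for the second after the job is handed in, with the robot touching nothing.
It also fails if it takes over 66 s, if anything falls off the work surface, if the arm or the gripper's body presses on something with over 40 N, if the wrist force passes 120 N, or if a joint passes its speed limit or range.

### The arm

A 6-joint arm with a two-finger parallel gripper is mounted at the origin on the work surface. World frame = base frame: x ahead of the robot, y to its left, z up, the work surface at z = 0. Lengths are in mm, angles in rad, forces in N, time in s.
With the tool pointing down it reaches from about 300 to 750 mm from the base axis. Payload 8.5 kg.
Tool frame: the origin (TCP) lies midway between the tips of the shut fingers; the grasp point (between the pads) lies 19 mm behind it (robot.pinch_z is the distance from the TCP to the grasp point, in mm); z points along the fingers, y is the line along which they close (so a half turn about z gives the same grasp; the last joint's range is limited). The gripper opens to 85 mm and grips with 20 to 120 N. Pads are 22 mm wide; open, the fingers measure 114 mm over their backs; the gripper's body (76 mm by 85 mm) begins 54 mm behind the grasp point. The pads swing forward as they close: fully open they stand 13 mm farther back than shut.
Start: joints at [1.092, 0.381, 1.297, -0, 1.464, -0.215], TCP at [143.405, 530.957, 231.322] pointing down, gripper open.
Joint ranges: [-3.11, 3.11], [-0.89, 2.33], [0.22, 2.48], [-1.42, 4.56], [0.17, 2.85], [-2.88, 2.88]. Speed limits (rad/s): [2.39, 2.39, 3.14, 3.14, 3.14, 3.14].

### API

Orientations are given as a unit quaternion [x, y, z, w].
In Python, from bench import robot, cams, ticket, nets gives the robot as it stands.
- The arm moves only by the tool carry_out, never from a script. Its argument "deltas" is a list of rows, each a list of 7 numbers: the shift along the tool's x, y, z in mm, then the turn, a rotation vector about the tool's x, y, z in rad, then the closure, from -1 (fully open) to 1 (shut), so that 0 is half open. A call has 1 to 10 rows; each row is the pose to reach, as a shift and turn from the pose commanded when the call began, along the tool's axes at that moment; what a row does not reach only later rows make up. A row lasts 1/12 s, in which the tool goes at most 41.7 mm and 7.16 degrees, less where a joint would pass 70% of its speed; a pose out of reach is approached as far as the arm can. A call with a gripper value outside its range is refused whole. The fingers move at their own pace and stop on an object; the grip force is fixed at half the most. Time passes only in rows, so rows that repeat a pose let the fingers close. It gives the time, the measured TCP pose, the force, the opening and the grip force at its end, in the units of the state.
- robot.get_state(): the state, without advancing time (a new reading comes with each control period).
- cams.read_camera(name): name is "scene" or "side" or "wrist"; returns (picture, depth): 420x560x3 uint8, red, green, blue; 420x560 float32, mm along the optical axis (not along the pixel's ray), 0 where there is no reading.
- cams.get_calibration(name): a dict with "fovy" (degrees; the focal length in pixels is half the picture's height over the tangent of half this angle, whatever the lens; pixels are square), "cx", "cy" (the principal point, pixels), "rvec" (rotation vector, rad) and "tvec" (3), from world to camera coordinates, as OpenCV has them; the wrist camera has in their place "hand_eye" (4x4, takes a point from camera to tool coordinates, whose origin is the TCP and whose axes are the flange's). Camera axes: x right, y down, z forward; pixel columns grow to the right and rows downward; lengths in mm; the calibration is good to about 2 mm. A picture is of the moment at which its call begins: read the wrist's pose just before it. get_calibration takes no time and is no camera call.
- ticket.sign_off(): hands the job in; it is judged then, once.
Trained networks look in the newest picture that a camera, given by its name, has taken for a name from the list of things; names that differ only in an ending like _2 or _b are one class to them, and where a whole thing is asked for, a point or a joint stands for the part that bears it (a point fixed in the world has none). Each returns a list of dicts, best first, with "confidence" (0 to 1); they miss things now and then, are a little off and sometimes report something else, mostly with a low value. They report only what shows in the picture. A call takes as long as a camera call. They do not tell look-alikes from the thing itself.
- nets.spot_in(camera, target): "point" ([x, y, z] in mm, in world coordinates, good to about 4 mm: the middle of the surface that is visible of it).
- nets.landmark_of(camera, target): "point" ([x, y, z] in mm, in world coordinates, good to about 4 mm: a listed point, or the origin of a listed thing).
The state is a dict: "time_s": time; "joint_positions": joint angles; "joint_vel": joint speeds; "effort": joint torques, N m; "tcp_pos": TCP position; "tool_rot": TCP orientation; "force": force on the tool from outside, world axes, zero at the start; "ft_torque": the same for the moment, N m; "width": opening from 0.0 (shut) to 1.0 (fully open); "finger_force": force on a finger pad.
Only numpy, scipy, OpenCV 4.12 (cv2) and the standard library are available. Lean on these libraries where they do the work, as an engineer would, in place of code of your own. Each camera call takes 0.05 s, during which the arm holds its last target. There are 200 camera calls.

## Working session

There is one attempt and no reset: what is moved stays moved. The work goes in short steps, Python scripts to look and compute and a tool call to move; the robot and the scene stay as the last step left them, time stands still between calls to the robot, and variables do not carry over. Pictures are saved under pics/ and viewed, at most 10 in all, crops included, and the job is handed in when it is done.

Besides the shell and the picture viewer there is one more tool, called after "Request:" as a command line: name --pt "numbers of a row" for each row, then --argument value for the rest. carry_out: Moves the arm, as the interface text tells. Its arguments: {"type":"object","properties":{"deltas":{"type":"array"}},"required":["deltas"]}

```bash
mkdir -p pics; ls; cat > h.py <<'E'
import numpy as np,cv2
from scipy.spatial.transform import Rotation as R
from bench import robot,cams,ticket,nets
def shot(n,f=None):
    s=robot.get_state(); im,d=cams.read_camera(n)
    if f: cv2.imwrite('pics/'+f,im[:,:,::-1])
    return im,d,s
def cam(n,s):
    c=cams.get_calibration(n); fl=210/np.tan(np.radians(c['fovy'])/2)
    if 'hand_eye' in c:
        T=np.eye(4);T[:3,:3]=R.from_quat(s['tool_rot']).as_matrix();T[:3,3]=s['tcp_pos'];T=T@np.array(c['hand_eye'])
    else:
        W=np.eye(4);W[:3,:3]=R.from_rotvec(np.ravel(c['rvec'])).as_matrix();W[:3,3]=np.ravel(c['tvec']);T=np.linalg.inv(W)
    return fl,c['cx'],c['cy'],T
def cloud(n,d,s):
    fl,cx,cy,T=cam(n,s); v,u=np.mgrid[:d.shape[0],:d.shape[1]]
    P=np.stack([(u-cx)/fl*d,(v-cy)/fl*d,d],-1)@T[:3,:3].T+T[:3,3]
    P[d==0]=np.nan; return P
def proj(n,p,s):
    fl,cx,cy,T=cam(n,s); q=np.linalg.inv(T)@np.append(p,1); return q[0]/q[2]*fl+cx,q[1]/q[2]*fl+cy
E
python3 - <<'E'
from h import *
for n in ['scene','side']:
    im,d,s=shot(n,n+'.png')
    for t in ['blank','disc','stock_board','die_seat','press','collar_grip','lever_shaft','catches','ram_face','press_point','finger_gap']:
        print(n,t,[(np.round(r['point'],0).tolist(),round(r['confidence'],2),np.round(proj(n,r['point'],s)).tolist()) for r in nets.landmark_of(n,t)[:4]])
print(s)
print(cams.get_calibration('wrist'))
E
```

```text
pics
scene blank [([754.0, -319.0, -3.0], 0.93, [384.0, 280.0]), ([590.0, -623.0, -2.0], 0.76, [383.0, 388.0]), ([189.0, -326.0, 5.0], 0.7, [213.0, 337.0]), ([527.0, -312.0, 29.0], 0.69, [319.0, 295.0])]
scene disc [([456.0, -397.0, 23.0], 0.58, [307.0, 327.0])]
scene stock_board [([481.0, -354.0, -3.0], 0.89, [309.0, 316.0])]
scene die_seat [([553.0, 102.0, 50.0], 0.67, [281.0, 193.0])]
scene press [([555.0, 102.0, 1.0], 0.94, [282.0, 202.0]), ([739.0, -169.0, 1.0], 0.62, [360.0, 245.0]), ([515.0, 99.0, 60.0], 0.15, [271.0, 194.0])]
scene collar_grip [([549.0, 298.0, 293.0], 0.48, [260.0, 105.0])]
scene lever_shaft [([529.0, 294.0, 215.0], 0.94, [256.0, 125.0]), ([528.0, -308.0, 26.0], 0.59, [318.0, 294.0])]
scene catches [([485.0, 94.0, 55.0], 0.95, [264.0, 198.0])]
scene ram_face [([542.0, 101.0, 47.0], 0.56, [278.0, 194.0]), ([557.0, 102.0, 49.0], 0.46, [282.0, 193.0])]
scene press_point [([512.0, 98.0, 56.0], 0.64, [270.0, 196.0])]
scene finger_gap [([545.0, 97.0, 46.0], 0.68, [279.0, 195.0])]
side blank [([746.0, -324.0, -2.0], 0.9, [383.0, 292.0]), ([189.0, -325.0, -3.0], 0.8,
[... 1324 characters left out ...]
31.331193  ]), 'tool_rot': array([1.31539235e-01, 9.91310965e-01, 8.86071130e-06, 1.33979548e-05]), 'force': array([ 0.17489853, -0.34829603, -0.31713439]), 'ft_torque': array([-0.01803333,  0.01691694,  0.01417511]), 'finger_force': 0.0, 'width': 0.9989863378126532}
{'fovy': 62.0624028883002, 'cx': 278.71768744056766, 'cy': 207.40791180038622, 'hand_eye': array([[ 4.39565393e-04, -9.46218499e-01, -3.23527988e-01,
         8.38775525e+01],
       [ 9.99999903e-01,  4.27775130e-04,  1.07553626e-04,
         7.61761884e-01],
       [ 3.66279968e-05, -3.23528004e-01,  9.46218595e-01,
        -1.41748525e+02],
       [ 0.00000000e+00,  0.00000000e+00,  0.00000000e+00,
         1.00000000e+00]])}
```

View pics/scene.png

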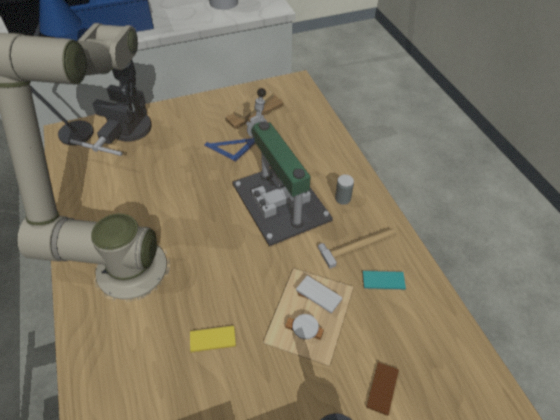

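```bash
python3 - <<'E'
from h import *
a=cv2.imread('pics/scene.png')[230:400,160:440]; b=cv2.imread('pics/side.png')[60:260,180:380]
a=cv2.resize(a,None,fx=2.8,fy=2.8,interpolation=cv2.INTER_CUBIC)
cv2.imwrite('pics/cropA.png',a)
E
```

```text
(no output)
```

View pics/cropA.png

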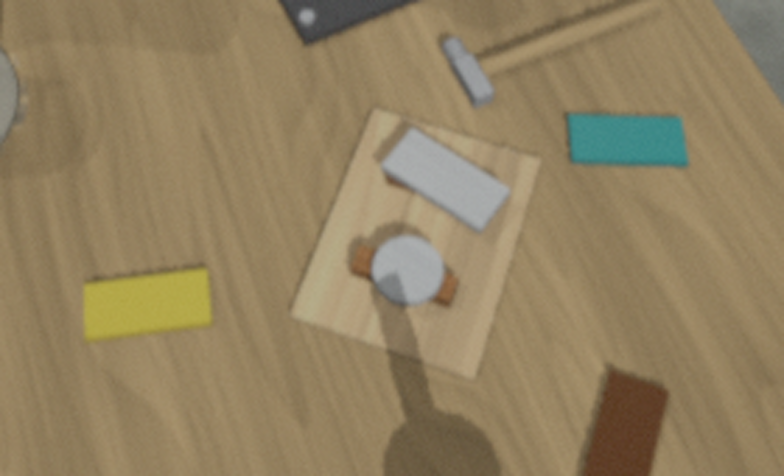

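```bash
cat >> h.py <<'E'
def rot(yaw,lean):
    # tool z points along press/blank +x (yaw) and down; tool x back to the robot
    c,s=np.cos(lean),np.sin(lean)
    M=np.array([[-c,0,s],[0,1,0],[-s,0,-c]])
    return R.from_euler('z',yaw).as_matrix()@M
def delta(p,M,s=None):
    s=s or robot.get_state(); T=R.from_quat(s['tool_rot']).as_matrix()
    d=T.T@(np.array(p)-s['tcp_pos']); r=R.from_matrix(T.T@M).as_rotvec()
    print('delta',np.round(d,1).tolist(),np.round(r,3).tolist()); return d,r
def rectfit(P,mask):
    q=P[mask][:,:2].astype(np.float32); (c,wh,a)=cv2.minAreaRect(q)
    b=cv2.boxPoints((c,wh,a)); e=b[1]-b[0]; f=b[2]-b[1]; l=e if np.hypot(*e)>np.hypot(*f) else f
    y=np.arctan2(l[1],l[0]); y=(y+np.pi/2)%np.pi-np.pi/2
    return c,wh,y,np.nanmedian(P[mask][:,2])
E
python3 - <<'E'
from h import *
for n in ['scene','side']:
    im,d,s=shot(n); P=cloud(n,d,s)
    hsv=cv2.cvtColor(im,cv2.COLOR_RGB2HSV)
    m=(np.hypot(P[...,0]-528,P[...,1]+310)<85)&(P[...,2]>30)&(P[...,2]<50)&(hsv[...,1]<60)
    m=cv2.morphologyEx(m.astype(np.uint8),cv2.MORPH_OPEN,np.ones((3,3)))>0
    print(n,m.sum(),rectfit(P,m),P[m].mean(0))
delta((450,-300,230),rot(0,0))
E
```

```text
scene 777 ((526.3360595703125, -312.09075927734375), (64.78362274169922, 130.2290802001953), np.float32(-0.97560984), np.float64(38.52412874436777)) [ 526.10176726 -314.85707923   38.4777246 ]
side 1040 ((529.4454345703125, -311.18096923828125), (62.54867172241211, 131.18934631347656), np.float32(-0.9897919), np.float64(37.47245361556588)) [ 529.30025067 -314.58914277   37.3625632 ]
delta [-512.6, -722.3, 1.3] [0.0, -0.0, -0.264]
```

```bash
python3 - <<'E'
from h import *
delta((515,-295,175),rot(-0.98,0))
delta((320,170,230),rot(-0.5,0))
E
```

```text
delta [-574.1, -700.5, 56.3] [0.0, -0.0, 0.716]
delta [-264.6, -302.4, 1.3] [0.0, -0.0, 0.236]
```

Request:
carry_out --pt "-265 -302 0 0 0 0.24 -1" --pt "-265 -302 0 0 0 0.24 -1" --pt "-265 -302 0 0 0 0.24 -1" --pt "-265 -302 0 0 0 0.24 -1" --pt "-265 -302 0 0 0 0.24 -1" --pt "-265 -302 0 0 0 0.24 -1" --pt "-265 -302 0 0 0 0.24 -1" --pt "-265 -302 0 0 0 0.24 -1" --pt "-265 -302 0 0 0 0.24 -1" --pt "-574 -700 50 0 0 0.716 -1"

```text
time_s: 2.13
tcp_pos: [325.6, 154.3, 228.1]
tool_rot: [0.309, 0.951, 0.001, 0.001]
force: [1.5, 0.7, 0.2]
width: 1.0
finger_force: 0.0
```

```bash
python3 - <<'E'
from h import *
print(robot.get_state()['tcp_pos'],robot.get_state()['time_s'])
delta((515,-295,175),rot(-0.98,0))
E
```

```text
[325.64363116 154.34465305 228.12791347] 2.1333
delta [-417.1, -252.5, 53.4] [0.002, 0.001, 0.352]
```

Request:
carry_out --pt "-417 -252 53 0 0 0.352 -1" --pt "-417 -252 53 0 0 0.352 -1" --pt "-417 -252 53 0 0 0.352 -1" --pt "-417 -252 53 0 0 0.352 -1" --pt "-417 -252 53 0 0 0.352 -1" --pt "-417 -252 53 0 0 0.352 -1" --pt "-417 -252 53 0 0 0.352 -1" --pt "-417 -252 53 0 0 0.352 -1" --pt "-417 -252 53 0 0 0.352 -1" --pt "-417 -252 53 0 0 0.352 -1"

```text
time_s: 2.97
tcp_pos: [485.9, -227.9, 182.1]
tool_rot: [0.471, 0.882, 0.0, 0.0]
force: [0.3, 0.6, 0.3]
width: 1.001
finger_force: 0.0
```

Request:
carry_out --pt "-82 -50 10 0 0 0 -1" --pt "-82 -50 10 0 0 0 -1" --pt "-82 -50 10 0 0 0 -1" --pt "-82 -50 10 0 0 0 -1"

```text
time_s: 3.3
tcp_pos: [489.1, -324.6, 171.2]
tool_rot: [0.473, 0.881, -0.0, -0.0]
force: [-0.9, 0.9, 0.6]
width: 1.0
finger_force: 0.0
```

```bash
python3 - <<'E'
from h import *
im,d,s=shot('wrist','w1.png'); P=cloud('wrist',d,s)
print(s['tcp_pos'],s['time_s'])
delta((515,-295,175),rot(-0.98,0),s)
hsv=cv2.cvtColor(im,cv2.COLOR_RGB2HSV)
m=(np.hypot(P[...,0]-528,P[...,1]+310)<90)&(P[...,2]>33)&(P[...,2]<50)&(hsv[...,1]<70)
m=cv2.morphologyEx(m.astype(np.uint8),cv2.MORPH_OPEN,np.ones((5,5)))>0
n,l,st,_=cv2.connectedComponentsWithStats(m.astype(np.uint8)); print(st[:,4]); m=l==1+np.argmax(st[1:,4])
print(m.sum(),rectfit(P,m),P[m].mean(0))
E
```

```text
[ 489.10852633 -324.59734149  171.24368758] 3.3
delta [10.3, 37.9, -3.8] [-0.0, -0.001, -0.004]
[223951  10761    488]
10761 ((529.0376586914062, -309.9174499511719), (60.361392974853516, 130.30641174316406), np.float32(-0.9869504), np.float64(38.105895213900055)) [ 526.11657131 -305.9354648    38.10712698]
```

View pics/w1.png

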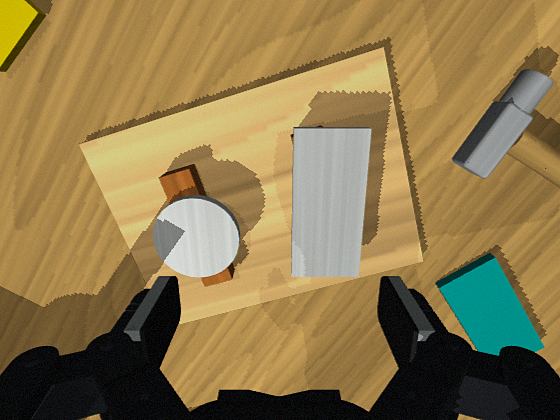

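```bash
python3 - <<'E'
from h import *
delta((492,-254.6,80.1),rot(-.985,.75))
E
```

```text
delta [54.8, 39.9, 91.7] [0.001, -0.751, 0.002]
```

Request:
carry_out --pt "55 40 20 0 -0.75 0 -1" --pt "55 40 40 0 -0.75 0 -1" --pt "55 40 60 0 -0.75 0 -1" --pt "55 40 91.7 0 -0.75 0 -1" --pt "55 40 91.7 0 -0.75 0 -1" --pt "55 40 91.7 0 -0.75 0 -1" --pt "55 40 91.7 0 -0.75 0 -1" --pt "55 40 91.7 0 -0.75 0 -1" --pt "55 40 91.7 0 -0.75 0 -1"

```text
time_s: 4.1
tcp_pos: [489.8, -259.1, 85.8]
tool_rot: [0.451, 0.828, -0.172, 0.287]
force: [0.4, -0.3, 1.0]
width: 0.997
finger_force: 0.0
```

```bash
python3 - <<'E'
from h import *
im,d,s=shot('wrist','w2.png'); P=cloud('wrist',d,s)
m=(np.hypot(P[...,0]-528,P[...,1]+310)<90)&(P[...,2]>34.5)&(P[...,2]<50)
m=cv2.morphologyEx(m.astype(np.uint8),cv2.MORPH_OPEN,np.ones((5,5)))>0
n,l,st,_=cv2.connectedComponentsWithStats(m.astype(np.uint8)); print(st[:,4]); m=l==1+np.argmax(st[1:,4])
print(s['tcp_pos'],rectfit(P,m))
delta((492,-254.6,80.1),rot(-.985,.75),s)
delta((522.1,-300,21.6),rot(-.985,.75),s)
E
```

```text
[226426   8364    410]
[ 489.75097179 -259.12140639   85.81529445] ((528.9828491210938, -309.88885498046875), (60.17741775512695, 132.39617919921875), np.float32(-0.9884036), np.float64(38.06102591751369))
delta [5.6, 4.5, 2.7] [-0.034, -0.068, 0.001]
delta [0.1, 7.2, 82.4] [-0.034, -0.068, 0.001]
```

View pics/w2.png

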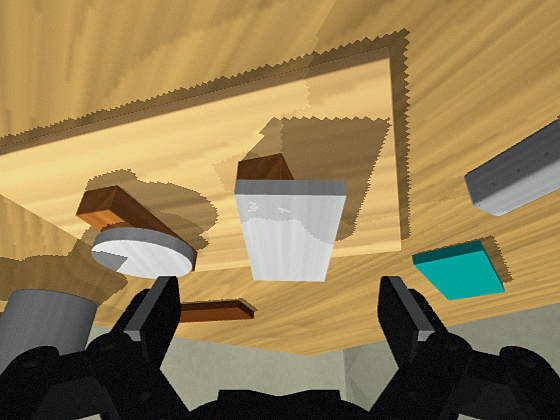

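Request:
carry_out --pt "3 4 5 -0.034 -0.068 0 -1" --pt "2 6 30 -0.034 -0.068 0 -1" --pt "0 7 55 -0.034 -0.068 0 -1" --pt "0 7 75 -0.034 -0.068 0 -1" --pt "0 7 82.4 -0.034 -0.068 0 -1" --pt "0 7 82.4 -0.034 -0.068 0 -1" --pt "0 7 82.4 -0.034 -0.068 0 -1"

```text
time_s: 4.73
tcp_pos: [536.0, -304.6, 41.4]
tool_rot: [0.445, 0.825, -0.17, 0.304]
force: [0.4, 1.0, 0.0]
width: 1.0
finger_force: 0.0
```

```bash
python3 - <<'E'
from h import *
s=robot.get_state()
print(s['tcp_pos'],s['force'])
delta((522.1,-300,21.6),rot(-.987,.75),s)
E
```

```text
[ 536.01070202 -304.6340603    41.4178788 ] [0.43412381 0.99910101 0.02864864]
delta [21.7, -8.9, 7.6] [-0.011, -0.039, 0.002]
```

```bash
python3 - <<'E'
from h import *
s=robot.get_state()
print(np.round(s['joint_positions'],3),np.round(s['joint_vel'],3))
E
```

```text
[-0.601  0.613  1.818 -1.419  0.262  0.141] [ 0.002 -0.017  0.012 -0.011 -0.002  0.011]
```

Request:
carry_out --pt "0 0 0 0 0 0 -1" --pt "0 0 0 0 0 0 -1" --pt "0 0 0 0 0 0 -1"

```text
time_s: 4.98
tcp_pos: [536.2, -305.1, 41.7]
tool_rot: [0.445, 0.825, -0.17, 0.305]
force: [0.2, 0.0, 0.4]
width: 1.0
finger_force: 0.0
```

```bash
python3 - <<'E'
from h import *
s=robot.get_state()
print(np.round(s['joint_positions'],3),np.round(s['joint_vel'],3),s['tcp_pos'])
delta((522.1,-300,21.6),rot(-.987,.75),s)
E
```

```text
[-0.601  0.613  1.817 -1.42   0.262  0.142] [-0.002  0.006 -0.005 -0.002 -0.001  0.003] [ 536.19945128 -305.07166756   41.73734634]
delta [22.3, -8.9, 7.5] [-0.011, -0.038, 0.002]
```

```bash
cat > fk.py <<'E'
import numpy as np
from scipy.spatial.transform import Rotation as R
def frames(q):
    e=lambda a,t:R.from_euler(a,t).as_matrix()
    R1=e('z',q[0]);R2=R1@e('y',q[1]);R3=R2@e('y',q[2]);R4=R3@e('z',q[3]);R5=R4@e('y',q[4]);R6=R5@e('z',q[5])
    return R1,R2,R3,R4,R5,R6
E
python3 - <<'E'
from fk import *
D=[([1.09165834e+00,3.80568068e-01,1.29742476e+00,-1.92772549e-05,1.46357404e+00,-2.15292829e-01],[143.428,530.943,231.331],[1.31539235e-01,9.91310965e-01,8.86e-06,1.34e-05])]
from h import robot
s=robot.get_state(); D.append((s['joint_positions'],s['tcp_pos'],s['tool_rot']))
for q,p,r in D:
    F=frames(q); print(np.round(F[5].T@R.from_quat(r).as_matrix(),3))
# position model: h z + R1 y*ly + R2 z*L2 + R3 z*L3 + R3 x*e + R4 y*lw + R5 z*d
A=[];b=[]
for q,p,r in D:
    F=frames(q); A.append(np.stack([[0,0,1],F[0][:,1],F[1][:,2],F[2][:,2],F[3][:,1],F[4][:,2]],1)); b.append(p)
A=np.vstack(A);b=np.hstack(b); x,res,rk,sv=np.linalg.lstsq(A,b,rcond=None); print(x,rk,sv,A@x-b)
E
```

```text
[[ 0. -1.  0.]
 [ 1.  0. -0.]
 [ 0.  0.  1.]]
[[ 0. -1. -0.]
 [ 1.  0.  0.]
 [ 0. -0.  1.]]
[ 2052.24907161   277.52693367 -1005.43251328   915.98022332
  -160.01638661   789.42159213] 6 [2.39294645 1.81442321 1.42977751 0.86882688 0.42706732 0.01285807] [-1.98951966e-13  0.00000000e+00 -1.44950718e-12  0.00000000e+00
 -5.68434189e-14 -1.38555833e-12]
```

Request:
carry_out --pt "0 0 -35 0 0 0 -1" --pt "0 0 -70 0 0 0 -1" --pt "0 0 -90 0 0.1 0 -1" --pt "0 0 -90 0 0.2 0 -1" --pt "0 0 -90 0 0.2 0 -1"

```text
time_s: 5.4
tcp_pos: [502.3, -261.7, 107.7]
tool_rot: [0.46, 0.841, -0.148, 0.242]
force: [-1.1, -0.5, 1.0]
width: 1.003
finger_force: 0.0
```

```bash
cat > rec.py <<'E'
from h import robot
import json,os
s=robot.get_state(); L=json.load(open('rec.json')) if os.path.exists('rec.json') else []
L.append([s['joint_positions'].tolist(),list(s['tcp_pos'])]); json.dump(L,open('rec.json','w'))
E
python3 rec.py
```

Request:
carry_out --pt "0 0 -35 0 0.12 0 -1" --pt "0 0 -70 0 0.24 0 -1" --pt "0 0 -90 0 0.35 0 -1" --pt "0 0 -90 0 0.5 0 -1" --pt "0 0 -90 0 0.5 0 -1"

```text
time_s: 5.82
tcp_pos: [478.9, -219.7, 185.7]
tool_rot: [0.482, 0.875, -0.028, 0.028]
force: [-1.3, -0.2, -0.0]
width: 0.999
finger_force: 0.0
```

```bash
python3 rec.py; python3 - <<'E'
from fk import *
import json
D=json.load(open('rec.json'))+[([1.09165834e+00,3.80568068e-01,1.29742476e+00,-1.92772549e-05,1.46357404e+00,-2.15292829e-01],[143.428,530.943,231.331]),([-0.601,.613,1.817,-1.42,.262,.142],[536.2,-305.07,41.74])]
def fit(cols):
    A=[];b=[]
    for q,p in D:
        F=frames(q); C=dict(h=[0,0,1],ly=F[0][:,1],a=F[0][:,0],L2=F[1][:,2],L3=F[2][:,2],e=F[2][:,0],lw=F[3][:,1],d=F[4][:,2])
        A.append(np.stack([C[c] for c in cols],1)); b.append(p)
    A=np.vstack(A);b=np.hstack(b); x,_,rk,sv=np.linalg.lstsq(A,b,rcond=None); print(dict(zip(cols,np.round(x,1))),sv[-1],np.round(A@x-b,1))
fit(['h','L2','L3','lw','d']); fit(['h','ly','L2','L3','lw','d']); fit(['h','ly','a','L2','L3','e','lw','d'])
print(D[:2])
E
```

```text
{'h': np.float64(-541.3), 'L2': np.float64(957.3), 'L3': np.float64(170.6), 'lw': np.float64(100.9), 'd': np.float64(82.7)} 0.10922988066606079 [-15.3  21.6   4.3 -14.7   0.6  37.6   9.2 -18.3  15.1 -14.7 -59.8 -57.1]
{'h': np.float64(115.8), 'ly': np.float64(117.9), 'L2': np.float64(425.7), 'L3': np.float64(360.1), 'lw': np.float64(-6.5), 'd': np.float64(225.4)} 0.07566562830552614 [ 10.3  -3.1  -9.7  -6.9  -0.6  10.7  -4.4 -21.6  15.8   9.    3.1 -16.9]
{'h': np.float64(131.4), 'ly': np.float64(117.6), 'a': np.float64(0.4), 'L2': np.float64(535.9), 'L3': np.float64(350.9), 'e': np.float64(103.0), 'lw': np.float64(-0.1), 'd': np.float64(257.6)} 0.07224961564037735 [-0. -0.  0.  0. -0. -0. -0. -0.  0.  0.  0. -0.]
[[[-0.5754184565299685, 0.4283130317166186, 1.7955044044249848, -0.5869350030124517, 0.463391879217899, -0.6752920054450217], [502.2973293204397, -261.734583956772, 107.6599272062431]], [[-0.6306373598876654, 0.3581371578185212, 1.4759151512552493, -0.05158185955368052, 1.2450767494153003, -1.1787391208689897], [478.89023152294595, -219.72415130277952, 185.69864392800656]]]
```

```bash
cat >> fk.py <<'E'
K=dict(h=131.4,ly=117.6,a=.4,L2=535.9,L3=350.9,e=103.0,lw=-.1,d=257.6)
lo=np.array([-3.11,-.89,.22,-1.42,.17,-2.88]);hi=np.array([3.11,2.33,2.48,4.56,2.85,2.88])
def fk(q):
    F=frames(q);k=K
    p=np.array([0,0,k['h']])+F[0]@[k['a'],k['ly'],0]+F[1]@[0,0,k['L2']]+F[2]@[k['e'],0,k['L3']]+F[3]@[0,k['lw'],0]+F[4]@[0,0,k['d']]
    return p,F[5]@R.from_euler('z',np.pi/2).as_matrix()
def wristsols(p,M):
    """all in-range-or-not solutions, elbow-up, front"""
    from scipy.optimize import least_squares
    w=np.array(p)-K['d']*M[:,2]
    rho=np.hypot(w[0],w[1]); q1=np.arctan2(w[1],w[0])-np.arcsin(K['ly']/rho)
    rr=np.sqrt(rho**2-K['ly']**2)-K['a']; zz=w[2]-K['h']
    f=lambda x:[K['L2']*np.sin(x[0])+K['L3']*np.sin(x[0]+x[1])+K['e']*np.cos(x[0]+x[1])-rr,K['L2']*np.cos(x[0])+K['L3']*np.cos(x[0]+x[1])-K['e']*np.sin(x[0]+x[1])-zz]
    o=least_squares(f,[.5,1.6]); q2,q3=o.x
    Q=frames([q1,q2,q3,0,0,0])[2].T@M@R.from_euler('z',-np.pi/2).as_matrix()
    a,b,c=R.from_matrix(Q).as_euler('ZYZ'); out=[]
    for (a,b,c) in [(a,b,c),(a+np.pi,-b,c+np.pi)]:
        if b<0: continue
        for a2 in (a-2*np.pi,a,a+2*np.pi):
            for c2 in (c-2*np.pi,c,c+2*np.pi):
                q=np.array([q1,q2,q3,a2,b,c2])
                if o.cost<1e-3 and (q>lo).all() and (q<hi).all(): out.append(np.round(q,2).tolist())
    return out
E
python3 - <<'E'
from fk import *
from h import rot
def pick(yaw,L,g=-24):
    u=np.array([np.cos(yaw),np.sin(yaw),0]); M=rot(yaw,L)
    return np.array([529,-310.3,34])+g*u+17*M[:,2],M
for L in (.5,.55,.6,.65,.7,.75,.8):
    p,M=pick(-.986,L); print('pick',L,wristsols(p,M),wristsols(p-80*M[:,2],M))
for L in (.6,.75):
    p,M=pick(-.986+np.pi,L); print('rev',L,wristsols(p,M),wristsols(p-80*M[:,2],M))
u=np.array([np.cos(.12),np.sin(.12),0])
for L in (.45,.5,.55,.6,.65,.7):
    M=rot(.12,L); c=np.array([554,102,65])-24*u+17*M[:,2]
    print('die',L,wristsols(c,M),wristsols(c+[0,0,30]-60*u,M),wristsols(c+[0,0,45]-150*u,M))
for L in (.5,.6,.7):
    M=rot(.12,L); c=np.array([554,102,60])-40*u
    print('push',L,wristsols(c,M),wristsols(c+[0,0,60],M))
for th in (-.2,0,.2,.45,.65):
  for r in (80,):
    S=np.array([531,293.5,215]);M=rot(.12,th); ax=np.array([*( -np.sin(th)*u[:2]),np.cos(th)]); c=S+r*ax
    print('lever',th,wristsols(c,M),wristsols(c+80*ax,M))
E
```

```text
pick 0.5 [[-0.65, 0.61, 1.76, -0.51, 0.33, -0.78]] [[-0.62, 0.45, 1.79, -0.4, 0.46, -0.89]]
pick 0.55 [[-0.64, 0.62, 1.79, -0.71, 0.28, -0.58]] [[-0.61, 0.45, 1.83, -0.53, 0.39, -0.75]]
pick 0.6 [[-0.63, 0.62, 1.82, -0.99, 0.24, -0.3]] [[-0.59, 0.45, 1.87, -0.71, 0.34, -0.56]]
pick 0.65 [[-0.62, 0.63, 1.85, -1.35, 0.22, 0.06]] [[-0.58, 0.46, 1.9, -0.97, 0.29, -0.29]]
pick 0.7 [] [[-0.57, 0.47, 1.94, -1.29, 0.27, 0.04]]
pick 0.75 [[-0.61, 0.65, 1.9, 4.29, 0.28, 0.72]] []
pick 0.8 [[-0.6, 0.66, 1.92, 4.09, 0.34, 0.93]] [[-0.55, 0.5, 2.0, 4.37, 0.33, 0.68]]
rev 0.6 [[-0.78, 0.98, 0.89, 0.12, 1.87, 1.78]] [[-0.79, 1.0, 0.64, 0.13, 2.1, 1.8]]
rev 0.75 [[-0.79, 1.05, 0.78, 0.15, 2.05, 1.79]] [[-0.8, 1.1, 0.47, 0.17, 2.3, 1.82]]
die 0.45 [[-0.07, 0.48, 1.89, 0.26, 0.33, -1.99]] [[-0.11, 0.35, 2.02, 0.29, 0.35, -2.05]] [[-0.18, 0.19, 2.22, 0.42, 0.32, -2.25]]
die 0.5 [[-0.08, 0.48, 1.93, 0.38, 0.26, -2.11]] [[-0.11, 0.35, 2.05, 0.42, 0.27, -2.18]] [[-0.19, 0.2, 2.26, 0.62, 0.26, -2.45]]
die 0.55 [[-0.08, 0.49, 1.96, 0.6, 0.19, -2.34]] [[-0.12, 0.35, 2.09, 0.65, 0.21, -2.41]] [[-0.21, 0.2, 2.
[... 201 characters left out ...]
 2.18, 0.29, 2.22]]
push 0.5 [[-0.09, 0.44, 1.98, 0.41, 0.25, -2.15]] [[-0.09, 0.31, 1.91, 0.24, 0.44, -1.97]]
push 0.6 [] [[-0.1, 0.31, 1.98, 0.45, 0.29, -2.19]]
push 0.7 [[-0.12, 0.47, 2.12, 2.29, 0.2, 2.23]] [[-0.12, 0.32, 2.05, 1.07, 0.17, -2.81]]
lever -0.2 [[0.29, 0.58, 0.8, 0.04, 1.96, -1.39]] [[0.29, 0.62, 0.5, 0.04, 2.21, -1.38]]
lever 0 [[0.31, 0.45, 1.0, 0.0, 1.69, -1.38]] [[0.31, 0.44, 0.8, -0.0, 1.9, -1.38]]
lever 0.2 [[0.33, 0.34, 1.2, -0.04, 1.41, -1.35]] [[0.34, 0.29, 1.06, -0.04, 1.6, -1.36]]
lever 0.45 [[0.37, 0.22, 1.44, -0.13, 1.04, -1.28]] [[0.39, 0.13, 1.35, -0.12, 1.23, -1.28]]
lever 0.65 [[0.41, 0.16, 1.63, -0.26, 0.74, -1.15]] [[0.44, 0.04, 1.58, -0.25, 0.91, -1.16]]
```

```bash
cat >> h.py <<'E'
def pick(yaw,L,g=-33,o=15):
    u=np.array([np.cos(yaw),np.sin(yaw),0]); M=rot(yaw,L)
    return np.array([529,-310.2,34])+g*u+o*M[:,2],M
E
python3 - <<'E'
from h import *
from fk import *
for L in (.58,.6,.62,.64,.66):
    p,M=pick(-.987,L); print(L,p,wristsols(p,M),wristsols(p-80*M[:,2],M))
p,M=pick(-.987,.63); delta(p-80*M[:,2],M); delta(p,M)
E
```

```text
0.58 [ 515.34157427 -289.5244586    21.45306025] [[-0.63, 0.61, 1.83, -0.91, 0.25, -0.37]] [[-0.59, 0.44, 1.87, -0.65, 0.36, -0.61]]
0.6 [ 515.4789752  -289.73245026   21.61996578] [[-0.62, 0.61, 1.84, -1.04, 0.24, -0.24]] [[-0.58, 0.44, 1.88, -0.74, 0.34, -0.53]]
0.62 [ 515.61450882 -289.93761527   21.79182315] [[-0.62, 0.61, 1.85, -1.18, 0.23, -0.1]] [[-0.58, 0.44, 1.9, -0.83, 0.32, -0.43]]
0.64 [ 515.74812092 -290.13987156   21.96856363] [[-0.62, 0.62, 1.86, -1.32, 0.22, 0.05]] [[-0.57, 0.45, 1.91, -0.94, 0.3, -0.32]]
0.66 [ 515.87975806 -290.33913824   22.15011653] [] [[-0.57, 0.45, 1.93, -1.06, 0.29, -0.2]]
delta [-24.3, -5.2, 101.5] [-0.029, -0.554, -0.013]
delta [-66.4, -2.7, 169.5] [-0.029, -0.554, -0.013]
```

Request:
carry_out --pt "-5 -5 20 -0.006 -0.11 -0.003 -1" --pt "-10 -5 40 -0.012 -0.22 -0.006 -1" --pt "-15 -5 60 -0.018 -0.33 -0.009 -1" --pt "-20 -5 80 -0.024 -0.44 -0.012 -1" --pt "-24 -5 101 -0.029 -0.544 -0.013 -1" --pt "-24 -5 101 -0.029 -0.544 -0.013 -1" --pt "-24 -5 101 -0.029 -0.544 -0.013 -1" --pt "-24 -5 101 -0.029 -0.544 -0.013 -1"

```text
time_s: 6.48
tcp_pos: [487.6, -250.3, 82.1]
tool_rot: [0.451, 0.839, -0.146, 0.267]
force: [0.5, 0.2, 0.2]
width: 0.998
finger_force: 0.0
```

```bash
python3 - <<'E'
from h import *
s=robot.get_state(); print(np.round(s['joint_positions'],2),np.round(s['joint_vel'],2))
p,M=pick(-.987,.62); delta(p-80*M[:,2],M); delta(p,M)
E
```

```text
[-0.58  0.45  1.91 -0.87  0.31 -0.39] [-0.01 -0.03 -0.06  0.15  0.07 -0.16]
delta [-4.5, 1.5, -2.7] [-0.005, -0.002, 0.002]
delta [-4.6, 1.9, 77.3] [-0.005, -0.002, 0.002]
```

Request:
carry_out --pt "-4.6 1.9 20 -0.005 -0.002 0.002 -1" --pt "-4.6 1.9 40 -0.005 -0.002 0.002 -1" --pt "-4.6 1.9 60 -0.005 -0.002 0.002 -1" --pt "-4.6 1.9 77 -0.005 -0.002 0.002 -1" --pt "-4.6 1.9 77 -0.005 -0.002 0.002 -1" --pt "-4.6 1.9 77 -0.005 -0.002 0.002 -1" --pt "-4.6 1.9 77 -0.005 -0.002 0.002 -1"

```text
time_s: 7.07
tcp_pos: [516.6, -290.9, 24.5]
tool_rot: [0.451, 0.838, -0.145, 0.27]
force: [-0.1, 0.2, -0.3]
width: 0.996
finger_force: 0.0
```

```bash
python3 - <<'E'
from h import *
s=robot.get_state(); print(np.round(s['joint_positions'],2),np.round(s['joint_vel'],2))
p,M=pick(-.987,.62); delta(p,M)
E
```

```text
[-0.62  0.61  1.85 -1.16  0.23 -0.11] [ 0.   -0.01  0.01 -0.02 -0.01  0.01]
delta [2.7, -0.3, 1.4] [0.001, 0.004, -0.002]
```

Request:
carry_out --pt "2.5 -0.3 1.4 0 0 0 -1" --pt "2.5 -0.3 1.4 0 0 0 0" --pt "2.5 -0.3 1.4 0 0 0 1" --pt "2.5 -0.3 1.4 0 0 0 1" --pt "2.5 -0.3 1.4 0 0 0 1" --pt "2.5 -0.3 1.4 0 0 0 1" --pt "2.5 -0.3 1.4 0 0 0 1" --pt "2.5 -0.3 1.4 0 0 0 1"

```text
time_s: 7.73
tcp_pos: [515.8, -290.0, 22.1]
tool_rot: [0.451, 0.838, -0.145, 0.271]
force: [-3.1, 3.9, 7.1]
width: 0.691
finger_force: 64.0
```

```bash
python3 - <<'E'
from h import *
s=robot.get_state(); print(s['tcp_pos'],s['width']*85,s['finger_force'],s['force'])
delta(s['tcp_pos']+[0,0,120],rot(-.987,.4))
E
```

```text
[ 515.83594048 -290.02583662   22.1172319 ] 58.72998020780914 63.9897358417511 [-3.05119     3.92519894  7.13379739]
delta [-70.1, 0.2, -97.4] [0.001, 0.224, -0.001]
```

Request:
carry_out --pt "-12 0 -17 0 0 0 1" --pt "-29 0 -41 0 0 0 1" --pt "-47 0 -65 0 0.06 0 1" --pt "-64 0 -89 0 0.12 0 1" --pt "-81 0 -113 0 0.18 0 1" --pt "-100 0 -130 0 0.22 0 1" --pt "-100 0 -130 0 0.22 0 1" --pt "-100 0 -130 0 0.22 0 1"

```text
time_s: 8.4
tcp_pos: [520.8, -296.0, 191.5]
tool_rot: [0.464, 0.862, -0.094, 0.182]
force: [0.0, 0.5, -1.0]
width: 0.68
finger_force: 65.7
```

```bash
python3 - <<'E'
from h import *
from fk import *
s=robot.get_state(); print(s['tcp_pos'],s['width']*85,s['finger_force'],np.round(s['joint_positions'],2))
# hover in front of the press, tool vertical-ish for a look at the die later
for tgt,L,y in [((400,-120,230),.3,-.4),((370,60,220),.4,.12),((370,60,200),.2,.12)]:
    M=rot(y,L); print(wristsols(tgt,M)); delta(tgt,M)
E
```

```text
[ 520.82766102 -296.01345507  191.4877358 ] 57.80922154876101 65.74005246162415 [-0.66  0.36  1.51 -0.16  0.87 -1.17]
[[-0.62, 0.02, 1.82, 0.08, 1.01, -1.82]]
delta [180.2, -3.4, -120.8] [-0.199, 0.111, -0.552]
[[-0.27, -0.1, 1.99, 0.19, 0.89, -2.05]]
delta [337.1, 70.8, -178.0] [-0.432, 0.014, -1.019]
[[-0.2, 0.01, 1.9, 0.07, 1.04, -1.93]]
delta [345.1, 70.7, -159.6] [-0.328, 0.194, -1.059]
```

```bash
python3 - <<'E'
from h import *
from fk import *
for tgt,L,y in [((440,60,200),0,-1.57),((440,60,200),0,-1.45)]:
    M=rot(y,L); print(wristsols(tgt,M)); delta(tgt,M)
E
```

```text
[[-0.13, 0.22, 1.63, -0.0, 1.29, -0.13]]
delta [309.9, 129.0, -143.8] [0.127, 0.398, 0.574]
[[-0.13, 0.22, 1.63, 0.0, 1.29, -0.25]]
delta [309.9, 129.0, -143.8] [0.102, 0.403, 0.456]
```

Request:
carry_out --pt "310 129 -144 0.127 0.398 0.574 1" --pt "310 129 -144 0.127 0.398 0.574 1" --pt "310 129 -144 0.127 0.398 0.574 1" --pt "310 129 -144 0.127 0.398 0.574 1" --pt "310 129 -144 0.127 0.398 0.574 1" --pt "310 129 -144 0.127 0.398 0.574 1" --pt "310 129 -144 0.127 0.398 0.574 1" --pt "310 129 -144 0.127 0.398 0.574 1" --pt "310 129 -144 0.127 0.398 0.574 1" --pt "310 129 -144 0.127 0.398 0.574 1"

```text
time_s: 9.23
tcp_pos: [435.4, 66.3, 195.4]
tool_rot: [0.705, 0.709, -0.002, -0.007]
force: [-0.5, -0.3, -3.0]
width: 0.688
finger_force: 65.8
```

Request:
carry_out --pt "0 0 0 0 0 0 1" --pt "0 0 0 0 0 0 1" --pt "0 0 0 0 0 0 1"

```text
time_s: 9.48
tcp_pos: [438.2, 60.7, 195.6]
tool_rot: [0.708, 0.707, -0.002, -0.005]
force: [1.7, 0.5, -1.7]
width: 0.686
finger_force: 65.8
```

```bash
python3 - <<'E'
from h import *
im,d,s=shot('wrist','w3.png'); np.savez('w3.npz',im=im,d=d,q=s['tool_rot'],p=s['tcp_pos'])
print(s['tcp_pos'],np.round(s['joint_positions'],2),np.round(s['joint_vel'],2))
for t in ['die_seat','catches','press','press_point','finger_gap','ram_face']:
    print(t,[(np.round(r['point'],1).tolist(),round(r['confidence'],2),np.round(proj('wrist',r['point'],s)).tolist()) for r in nets.landmark_of('wrist',t)[:2]])
E
```

```text
[438.16087339  60.69955796 195.55045294] [-0.13  0.23  1.63  0.    1.29 -0.13] [-0.01  0.   -0.01  0.    0.    0.  ]
die_seat [([552.4, 100.7, 51.2], 0.83, [421.0, 146.0])]
catches [([514.1, 96.2, 59.3], 0.71, [376.0, 153.0]), ([485.1, 93.0, 59.9], 0.66, [339.0, 157.0])]
press [([551.4, 102.1, -4.3], 0.72, [399.0, 136.0])]
press_point [([507.6, 97.0, 58.9], 0.75, [368.0, 152.0])]
finger_gap [([538.4, 101.5, 45.4], 0.66, [402.0, 144.0])]
ram_face [([551.3, 106.2, 110.9], 0.7, [455.0, 152.0])]
```

View pics/w3.png

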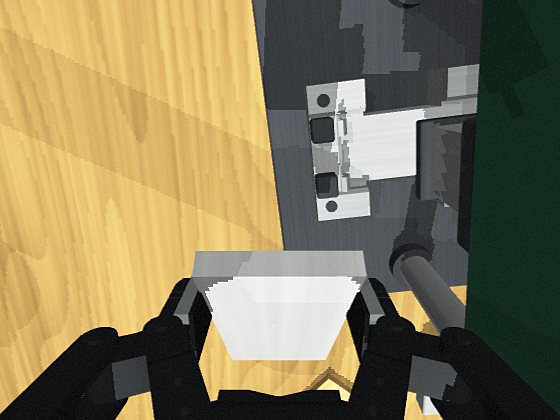

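```bash
python3 - <<'E'
from h import *
z=np.load('w3.npz'); s=dict(tool_rot=z['q'],tcp_pos=z['p']); P=cloud('wrist',z['d'],s)
c,sn=np.cos(.12),np.sin(.12)
X=(P[...,0]-554)*c+(P[...,1]-102)*sn; Y=-(P[...,0]-554)*sn+(P[...,1]-102)*c; Z=P[...,2]
# bed front edge
m=(Z>14)&(Z<26)&(X<-95)&(X>-150)&(np.arange(420)[:,None]<245); print('bed z',np.median(Z[m]))
e=[]
for y in range(-40,130,10):
    k=m&(abs(Y-y)<3)
    if k.sum()>20: e.append((y,X[k].min()))
e=np.array(e); f=np.polyfit(e[:,0],e[:,1],1); print('front edge dyaw',-f[0],'x at y0',f[1], np.std(e[:,1]-np.polyval(f,e[:,0])))
for x0 in (-42,-38,-34,-30):
    k=(abs(X-x0)<2)&(Z>42)&(Z<54)&(abs(Y)<45); print('floor x',x0,k.sum(),Y[k].min(),Y[k].max(),np.median(Z[k]))
# profile along x at y=0 and walls
for y0 in (0,-10,10):
    k=(abs(Y-y0)<3)&(X>-110)&(X<-30); 
    print(y0,[(int(x),round(float(np.median(Z[k&(abs(X-x)<1)])),0)) for x in np.arange(-104,-44,2) if (k&(abs(X-x)<1)).sum()>2])
# front block top outline
k=(Z>54)&(Z<63)&(X>-110)&(X<-46)&(abs(Y)<90); print('block',np.percentile(X[k],[1,99]),np.percentile(Y[k],[.5,99.5]),np.median(Z[k]))
k=(Z>68)&(Z<80)&(X>-110)&(X<-60)&(abs(Y)<50)
n,l,st,ce=cv2.connectedComponentsWithStats(k.astype(np.uint8))
for i in range(1,n):
    if st[i,4]>80: q=l==i; print('housing',st[i,4],np.percentile(X[q],[2,98]),np.percentile(Y[q],[2,98]),np.median(Z[q]))
k=(Z>100)&(Z<116)&(abs(X)<40)&(abs(Y)<40); print('ram',k.sum(),np.percentile(X[k],[1,99]) if k.any() else 0)
E
```

```text
bed z 19.126042974155354
front edge dyaw -0.0005715407089001936 x at y0 -125.96148497656709 0.057463797644142174
floor x -42 319 -25.24667655614767 28.4161868614699 47.080787947386
floor x -38 315 -25.584949113537686 28.491048618745367 47.08004363511128
floor x -34 321 -25.1797613701835 28.607215606748394 47.02342482190551
floor x -30 317 -25.600806714502887 28.517250340968612 47.069975511989185
0 [(-104, 226.0), (-102, 225.0), (-100, 225.0), (-98, 225.0), (-96, 225.0), (-94, 225.0), (-92, 224.0), (-90, 223.0), (-88, 224.0), (-86, 57.0), (-84, 57.0), (-82, 57.0), (-80, 57.0), (-78, 57.0), (-76, 57.0), (-74, 57.0), (-72, 57.0), (-70, 57.0), (-68, 55.0), (-66, 47.0), (-64, 47.0), (-62, 47.0), (-60, 47.0), (-58, 48.0), (-56, 47.0), (-54, 47.0), (-52, 47.0), (-50, 47.0), (-48, 47.0), (-46, 47.0)]
-10 [(-104, 229.0), (-102, 279.0), (-100, 277.0), (-98, 275.0), (-96, 272.0), (-94, 272.0), (-92, 270.0), (-90, 267.0), (-88, 231.0), (-86, 66.0), (-84, 58.0), (-82, 61.0), (-80, 58.0), (-78, 60.0), (-76, 60.0), (-74, 57.0), (-72, 57.0), (-70, 57.0), (-68, 55.0), (-66, 47.0), (-64, 47.0), (-62, 
[... 257 characters left out ...]
0), (-82, 57.0), (-80, 57.0), (-78, 57.0), (-76, 57.0), (-74, 57.0), (-72, 57.0), (-70, 57.0), (-68, 55.0), (-66, 47.0), (-64, 47.0), (-62, 47.0), (-60, 47.0), (-58, 47.0), (-56, 47.0), (-54, 47.0), (-52, 47.0), (-50, 47.0), (-48, 47.0), (-46, 47.0)]
block [-90.8766443  -47.56673841] [-53.19908154  56.20091761] 57.11328558889332
housing 560 [-90.71240404 -74.39290203] [15.0636917 32.4080294] 73.0406005250745
housing 91 [-70.43915408 -66.13401701] [17.56819755 29.39062584] 69.3631406377749
housing 493 [-90.68015986 -74.43623033] [-28.56106682 -11.56206142] 72.91112188729824
housing 84 [-70.48367901 -66.22529243] [-26.21193532 -14.4345967 ] 69.39722461857176
ram 503 [-27.3329201    6.68065206]
```

```bash
python3 - <<'E'
from h import *
z=np.load('w3.npz'); s=dict(tool_rot=z['q'],tcp_pos=z['p']); P=cloud('wrist',z['d'],s)
T=R.from_quat(z['q']).as_matrix(); t=(P-z['p'])@T
hsv=cv2.cvtColor(z['im'],cv2.COLOR_RGB2HSV)
m=(abs(t[...,1])<45)&(t[...,2]<60)&(t[...,2]>-60)&(abs(t[...,0])<120)&(hsv[...,1]<60)&(hsv[...,2]>90)
v,u=np.nonzero(m); print(m.sum(),v.min(),v.max(),u.min(),u.max())
q=t[m]; 
# split rear face / top by image row 276
vv=np.nonzero(m)[0]
top=q[vv>280]; A=np.c_[top[:,0],np.ones(len(top))]; f=np.linalg.lstsq(A,top[:,2],rcond=None)[0]; print('top z=%.3f x+%.1f'%tuple(f),'lean',-np.arctan(f[0]))
print('x range top',np.percentile(top[:,0],[.5,99.5]))
for r in (285,300,320):
    k=m[r]; print(r,t[r][k][:,1].min(),t[r][k][:,1].max(),t[r][k].mean(0))
rear=q[(vv<272)&(vv>255)]; print('rear',rear[:,1].min(),rear[:,1].max(),rear.mean(0), np.percentile(rear[:,0],[1,99]))
E
```

```text
16294 251 392 173 415
top z=-0.740 x+-20.1 lean 0.6370183491566888
x range top [-80.18806768  20.24229939]
285 -35.75718280205628 35.41328775285445 [ 16.7421786   -0.03818514 -31.07865508]
300 -36.01621962885843 35.6923241182933 [  5.89989488   0.57615685 -24.32440939]
320 -33.25826691014082 33.00652866061295 [-13.11715064  -0.01668765 -11.32600779]
rear -30.124890427398856 30.000710914121473 [ 26.16230087  -0.04715104 -32.3876885 ] [24.13054503 28.17111406]
```

```bash
cat >> h.py <<'E'
DIE=np.array([552.8,103.5,48.]); YAW=.1205
def dw(p,die=None): return (DIE if die is None else die)+R.from_euler('z',YAW).as_matrix()@np.array(p,float)
E
python3 - <<'E'
from h import *
from fk import *
M=rot(YAW,.5)
for o in [(-150,0,60),(-60,0,30),(-6,0,22),(0,0,0)]:
    p=dw(np.array([-24.9,0,4.5])+o); print(o,np.round(p,1),wristsols(p,M))
p=dw(np.array([-24.9,0,4.5])+[-150,0,60]); delta(p,M)
p2=(360,70,200);print(wristsols(p2,rot(YAW-.6,.1)));delta(p2,rot(YAW-.6,.1))
E
```

```text
(-150, 0, 60) [379.2  82.5 112.5] [[-0.2, 0.13, 2.25, 0.5, 0.32, -2.33]]
(-60, 0, 30) [468.5  93.3  82.5] [[-0.11, 0.33, 2.07, 0.43, 0.27, -2.2]]
(-6, 0, 22) [522.1  99.8  74.5] [[-0.08, 0.41, 1.94, 0.33, 0.31, -2.06]]
(0, 0, 0) [528.1 100.5  52.5] [[-0.08, 0.47, 1.95, 0.39, 0.25, -2.13]]
delta [21.0, -58.2, 84.0] [-0.426, -0.385, -1.654]
[[-0.11, 0.05, 1.85, -0.04, 1.15, -1.18]]
delta [8.9, -78.3, -3.3] [-0.061, -0.099, -1.092]
```

Request:
carry_out --pt "9 -40 -3 0 0 -0.1 1" --pt "9 -78 -3 -0.02 -0.03 -0.22 1" --pt "9 -78 -3 -0.03 -0.05 -0.45 1" --pt "9 -78 -3 -0.06 -0.1 -0.7 1" --pt "9 -78 -3 -0.06 -0.1 -0.9 1" --pt "9 -78 -3 -0.06 -0.1 -1.09 1" --pt "9 -78 -3 -0.06 -0.1 -1.09 1" --pt "9 -78 -3 -0.06 -0.1 -1.09 1" --pt "9 -78 -3 -0.06 -0.1 -1.09 1" --pt "9 -78 -3 -0.06 -0.1 -1.09 1"

```text
time_s: 10.67
tcp_pos: [360.0, 70.3, 199.8]
tool_rot: [0.236, 0.971, -0.012, 0.049]
force: [-0.6, 0.4, -2.4]
width: 0.686
finger_force: 66.2
```

```bash
python3 - <<'E'
from h import *
from fk import *
s=robot.get_state(); print(s['tcp_pos'],s['time_s'],s['width'],np.round(s['joint_positions'],2))
p=dw(np.array([-24.9,0,4.5])+[-160,0,80]); print(p,wristsols(p,rot(YAW,.5))); delta(p,rot(YAW,.5))
E
```

```text
[359.95856673  70.32347233 199.75935308] 10.6667 0.686095527364931 [-0.11  0.05  1.85 -0.04  1.15 -1.19]
[369.24077357  81.27343048 132.5       ] [[-0.22, 0.05, 2.23, 0.41, 0.41, -2.25]]
delta [3.5, 14.1, 67.2] [-0.179, -0.388, -0.573]
```

Request:
carry_out --pt "3 14 10 -0.03 -0.06 -0.1 1" --pt "3 14 20 -0.06 -0.13 -0.2 1" --pt "3 14 40 -0.09 -0.19 -0.3 1" --pt "3 14 67 -0.12 -0.26 -0.4 1" --pt "3 14 67 -0.15 -0.33 -0.5 1" --pt "3 14 67 -0.179 -0.388 -0.573 1" --pt "3 14 67 -0.179 -0.388 -0.573 1" --pt "3 14 67 -0.179 -0.388 -0.573 1" --pt "3 14 67 -0.179 -0.388 -0.573 1"

```text
time_s: 11.42
tcp_pos: [369.8, 80.8, 132.7]
tool_rot: [-0.053, 0.968, 0.015, 0.246]
force: [0.3, 0.1, -1.9]
width: 0.687
finger_force: 66.4
```

```bash
python3 - <<'E'
from h import *
from fk import *
im,d,s=shot('wrist','w4.png'); np.savez('w4.npz',im=im,d=d,q=s['tool_rot'],p=s['tcp_pos'])
print(s['tcp_pos'],np.round(s['joint_positions'],2),np.round(s['joint_vel'],2))
p=dw(np.array([-24.9,0,4.5])+[-160,0,80]); delta(p,rot(YAW,.5),s)
E
```

```text
[369.83249167  80.76902795 132.70877726] [-0.21  0.06  2.23  0.4   0.41 -2.23] [ 0.01  0.   -0.03 -0.03  0.01  0.03]
delta [0.6, 0.6, -0.1] [-0.002, -0.001, -0.01]
```

View pics/w4.png

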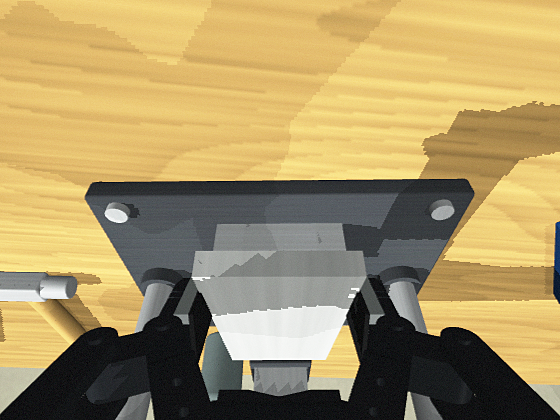

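```bash
python3 - <<'E'
from h import *
z=np.load('w4.npz'); s=dict(tool_rot=z['q'],tcp_pos=z['p']); P=cloud('wrist',z['d'],s)
Q=(P-DIE)@R.from_euler('z',YAW).as_matrix(); X,Y,Z=Q[...,0],Q[...,1],Q[...,2]+48
v=np.arange(420)[:,None]+0*Y
m=(Z>13)&(Z<26)&(X>-140)&(X<-95)&(v<260)
for x0 in (-120,-115,-110,-105,-100): 
    k=m&(abs(X-x0)<1.5); print('bed',x0,np.round([Y[k].min(),Y[k].max(),(Y[k].min()+Y[k].max())/2,np.median(Z[k])],1))
e=np.array([(y,X[m&(abs(Y-y)<3)].min()) for y in range(-140,141,10)]); f=np.polyfit(e[:,0],e[:,1],1); print('front',f)
m=(v>222)&(v<250)&(Z>24)&(Z<62)&(X>-105)&(X<-80)&(abs(Y)<80)
for r in (230,234,238,242,246):
    k=m[r]; print('block row',r,np.round([Y[r][k].min(),Y[r][k].max(),(Y[r][k].min()+Y[r][k].max())/2,np.median(X[r][k]),np.median(Z[r][k])],1))
E
```

```text
bed -120 [-159.1  158.6   -0.3   19. ]
bed -115 [-1.592e+02  1.590e+02 -1.000e-01  1.910e+01]
bed -110 [-1.587e+02  1.588e+02  1.000e-01  1.910e+01]
bed -105 [-159.3  158.9   -0.2   19.1]
bed -100 [-158.7  158.8    0.    19. ]
front [ 6.16712092e-05 -1.25655809e+02]
block row 230 [-54.8  54.7  -0.1 -89.6  26.8]
block row 234 [-55.1  54.1  -0.5 -89.6  31.2]
block row 238 [-54.5  54.4  -0.  -89.6  35.5]
block row 242 [-54.9  54.5  -0.2 -89.6  39.7]
block row 246 [-54.3  54.1  -0.1 -89.7  43.8]
```

Request:
carry_out --pt "-16 0.6 23 0 0 -0.01 1" --pt "-32 0.6 46 0 0 -0.01 1" --pt "-48 0.6 69 0 0 -0.01 1" --pt "-63.5 0.6 91.5 0 0 -0.01 1" --pt "-63.5 0.6 91.5 0 0 -0.01 1" --pt "-78 0.6 102 0 0 -0.01 1" --pt "-93 0.6 113 0 0 -0.01 1" --pt "-107 0.6 124.5 0 0 -0.01 1" --pt "-107 0.6 124.5 0 0 -0.01 1" --pt "-107 0.6 124.5 0 0 -0.01 1"

```text
time_s: 12.3
tcp_pos: [522.8, 99.9, 74.7]
tool_rot: [-0.06, 0.967, 0.014, 0.247]
force: [0.4, -0.4, -2.8]
width: 0.681
finger_force: 66.7
```

```bash
python3 - <<'E'
from h import *
s=robot.get_state(); print(s['force'],np.round(s['joint_positions'],2),np.round(s['joint_vel'],2),(s['tcp_pos']-DIE)@R.from_euler('z',YAW).as_matrix())
for o in [(-6,0,22),(-2,0,8),(0,0,0)]: delta(dw(np.array([-24.9,0,4.5])+o),rot(YAW,.5),s)
E
```

```text
[ 0.39462937 -0.37883796 -2.76237382] [-0.08  0.42  1.94  0.32  0.31 -2.05] [-0.01 -0.02  0.04  0.02 -0.   -0.03] [-3.02215054e+01 -1.10977011e-02  2.66931582e+01]
delta [0.7, 0.0, -0.2] [-0.001, -0.001, 0.004]
delta [3.9, 0.0, 14.1] [-0.001, -0.001, 0.004]
delta [6.0, 0.1, 22.0] [-0.001, -0.001, 0.004]
```

Now lower gently to 4 mm above and check force, then the rest.

Request:
carry_out --pt "2 0 5 0 0 0.004 1" --pt "3 0 10 0 0 0.004 1" --pt "4 0 14 0 0 0.004 1" --pt "5 0 18 0 0 0.004 1" --pt "5 0 18 0 0 0.004 1" --pt "5 0 18 0 0 0.004 1"

```text
time_s: 12.8
tcp_pos: [527.1, 99.7, 56.6]
tool_rot: [-0.059, 0.967, 0.014, 0.247]
force: [2.8, -0.7, -3.0]
width: 0.689
finger_force: 66.8
```

Request:
carry_out --pt "0.5 0 2 0 0 0 1" --pt "1 0 4 0 0 0 1" --pt "1 0 4 0 0 0 1" --pt "1 0 4 0 0 0 1"

```text
time_s: 13.13
tcp_pos: [528.5, 99.8, 53.1]
tool_rot: [-0.059, 0.967, 0.014, 0.248]
force: [4.9, 0.3, -1.8]
width: 0.686
finger_force: 66.9
```

```bash
python3 - <<'E'
from h import *
s=robot.get_state(); print(s['force'],s['ft_torque'],(s['tcp_pos']-DIE)@R.from_euler('z',YAW).as_matrix())
delta(dw((-24.9,0,4.5)),rot(YAW,.5),s)
E
```

```text
[ 4.8559343   0.34679369 -1.78275395] [ 0.10218654 -0.68800483  0.00843476] [-24.55797964  -0.71238002   5.0609864 ]
delta [0.6, 0.7, 0.3] [-0.002, 0.002, 0.002]
```

Request:
carry_out --pt "0 0.5 0.5 0 0 0 1" --pt "0.4 0.5 1.2 0 0 0 1" --pt "0.4 0.5 1.2 0 0 0 1" --pt "0.4 0.5 1.2 0 0 0 1"

```text
time_s: 13.47
tcp_pos: [528.7, 100.2, 52.3]
tool_rot: [-0.059, 0.967, 0.014, 0.248]
force: [1.8, -2.1, 6.3]
width: 0.682
finger_force: 67.7
```

```bash
python3 - <<'E'
from h import *
s=robot.get_state(); print(s['force'],s['ft_torque'],(s['tcp_pos']-DIE)@R.from_euler('z',YAW).as_matrix())
im,d,s=shot('side','s2.png'); 
u,v=proj('side',DIE,s); u,v=int(u),int(v)
a=im[v-70:v+50,u-80:u+80,::-1]; b=shot('scene')[0]; u,v=map(int,proj('scene',DIE,s)); b=b[v-70:v+50,u-80:u+80,::-1]
cv2.imwrite('pics/s2c.png',cv2.resize(np.hstack([a,b]),None,fx=2.5,fy=2.5,interpolation=cv2.INTER_CUBIC))
E
```

```text
[ 1.83728212 -2.07211906  6.34975939] [-0.06976832 -0.8092     -0.32014299] [-24.35773483  -0.35865849   4.27597806]
```

View pics/s2c.png

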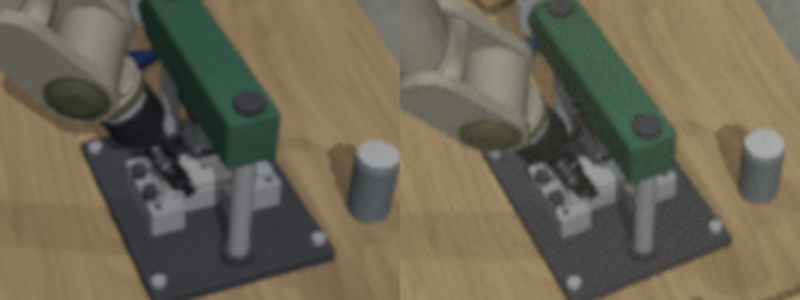

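Request:
carry_out --pt "0 0 0 0 0 0 -0.5" --pt "0 0 0 0 0 0 -0.7" --pt "0 0 0 0 0 0 -1" --pt "0 0 0 0 0 0 -1" --pt "0 0 0 0 0 0 -1"

```text
time_s: 13.98
tcp_pos: [527.4, 100.6, 51.1]
tool_rot: [-0.059, 0.967, 0.014, 0.247]
force: [0.9, 0.7, -0.1]
width: 0.998
finger_force: 0.0
```

```bash
python3 - <<'E'
from h import *
s=robot.get_state(); print(s['force'],s['width'],(s['tcp_pos']-DIE)@R.from_euler('z',YAW).as_matrix())
delta(dw((-85,0,110)),rot(YAW,.5),s)
E
```

```text
[ 0.91572327  0.68301217 -0.09416505] 0.9976977710989114 [-25.5373068    0.19575186   3.06455575]
delta [1.0, -0.4, -122.4] [-0.001, -0.001, 0.002]
```

Request:
carry_out --pt "0 0 -20 0 0 0 -1" --pt "0 0 -50 0 0 0 -1" --pt "0 0 -85 0 0 0 -1" --pt "0 0 -120 0 0 0 0" --pt "0 0 -120 0 0 0 1" --pt "0 0 -120 0 0 0 1" --pt "0 0 -120 0 0 0 1"

```text
time_s: 14.57
tcp_pos: [470.6, 93.8, 156.1]
tool_rot: [-0.059, 0.967, 0.014, 0.247]
force: [0.1, -0.2, -1.1]
width: 0.453
finger_force: 0.0
```

```bash
cat > blk.py <<'E'
from h import *
im,d,s=shot('wrist','b%d.png'%int(robot.get_state()['time_s']*100)); P=cloud('wrist',d,s)
Q=(P-DIE)@R.from_euler('z',YAW).as_matrix(); X,Y,Z=Q[...,0],Q[...,1],Q[...,2]
print('tcp die',(s['tcp_pos']-DIE)@R.from_euler('z',YAW).as_matrix(),s['time_s'],s['force'])
for x0 in range(-64,30,6):
    k=(abs(X-x0)<1.5)&(abs(Y)<12)&(Z>-5)&(Z<40)
    if k.sum()>5: print(x0,round(float(np.median(Z[k])),1),end='; ')
k=(abs(Y)<40)&(X<-30)&(X>-64)&(Z>4)&(Z<35); 
for x0 in (-60,-50,-40):
    q=k&(abs(X-x0)<2); print('Y',x0,np.percentile(Y[q],[1,99]) if q.any() else 0)
E
python3 blk.py; ls pics
```

```text
tcp die [-82.74653667   0.26935402 108.13933606] 14.5667 [ 0.05891822 -0.18842556 -1.07032541]
-64 19.4; -58 24.4; -52 0.2; -46 23.7; -40 22.8; -34 22.0; -28 21.2; -22 20.6; -16 19.7; -10 18.9; -4 18.2; 2 17.3; 8 16.6; 14 15.8; 20 14.9; 26 14.2; Y -60 [-39.02244411  39.20234947]
Y -50 [-38.69185348  39.08728438]
Y -40 [-28.8347607   29.91752472]
b1456.png
cropA.png
s2.png
s2c.png
scene.png
side.png
w1.png
w2.png
w3.png
w4.png
```

Request:
carry_out --pt "-3 0 25 0 0 0 1" --pt "-6 0 50 0 0 0 1" --pt "-9 -0.3 76.5 0 0 0 1" --pt "-9 -0.3 76.5 0 0 0 1" --pt "-9 -0.3 76.5 0 0 0 1" --pt "-9 -0.3 76.5 0 0 0 1"

```text
time_s: 15.12
tcp_pos: [514.4, 98.8, 93.6]
tool_rot: [-0.059, 0.967, 0.014, 0.246]
force: [0.0, -0.5, 0.3]
width: 0.002
finger_force: 0.0
```

```bash
python3 - <<'E'
from h import *
s=robot.get_state(); print(s['force'],s['width'],(s['tcp_pos']-DIE)@R.from_euler('z',YAW).as_matrix())
for z in (32,25,20,15): delta(dw((-38,0,z)),rot(YAW,.5),s)
E
```

```text
[ 0.00587802 -0.4838593   0.26993979] 0.0017567323231264572 [-3.86655566e+01 -1.33058877e-02  4.55860864e+01]
delta [5.9, 0.0, 12.3] [-0.001, -0.002, 0.002]
delta [9.3, 0.1, 18.4] [-0.001, -0.002, 0.002]
delta [11.6, 0.1, 22.8] [-0.001, -0.002, 0.002]
delta [14.0, 0.1, 27.2] [-0.001, -0.002, 0.002]
```

Request:
carry_out --pt "3 0 6 0 0 0 1" --pt "6 0 12 0 0 0 1" --pt "8 0 16 0 0 0 1" --pt "9.3 0 18.4 0 0 0 1" --pt "10.5 0 20.6 0 0 0 1" --pt "11.6 0 22.8 0 0 0 1" --pt "11.6 0 22.8 0 0 0 1"

```text
time_s: 15.7
tcp_pos: [515.4, 98.8, 68.0]
tool_rot: [-0.059, 0.967, 0.014, 0.247]
force: [-0.0, 0.3, 0.1]
width: -0.002
finger_force: 0.2
```

Request:
carry_out --pt "1 0 2 0 0 0 1" --pt "2 0 4 0 0 0 1" --pt "2.5 0 5 0 0 0 1" --pt "2.5 0 5 0 0 0 1"

```text
time_s: 16.03
tcp_pos: [515.9, 98.8, 62.3]
tool_rot: [-0.059, 0.967, 0.014, 0.247]
force: [0.1, -0.9, -0.6]
width: -0.0
finger_force: 0.0
```

```bash
python3 - <<'E'
from h import *
s=robot.get_state(); print(s['force'],s['width'],(s['tcp_pos']-DIE)@R.from_euler('z',YAW).as_matrix())
E
```

```text
[ 0.11940022 -0.89615297 -0.58388675] -0.0003963280834250739 [-37.20605507  -0.25720558  14.29917164]
```

Request:
carry_out --pt "0.5 0 1 0 0 0 1" --pt "1 0 2 0 0 0 1" --pt "1.5 0 3 0 0 0 1" --pt "1.5 0 3 0 0 0 1"

```text
time_s: 16.37
tcp_pos: [516.3, 98.8, 61.2]
tool_rot: [-0.059, 0.967, 0.014, 0.249]
force: [-12.7, -1.7, 26.3]
width: -0.003
finger_force: 13.1
```

```bash
python3 - <<'E'
from h import *
s=robot.get_state(); print(s['force'],s['width'],(s['tcp_pos']-DIE)@R.from_euler('z',YAW).as_matrix())
E
```

```text
[-12.72184575  -1.71844203  26.27122334] -0.0027803818024399077 [-36.75703174  -0.26682482  13.20726318]
```

Request:
carry_out --pt "0 0 -10 0 0 0 1" --pt "0 0 -40 0 0 0 1" --pt "0 0 -80 0 0 0 1" --pt "0 0 -110 0 0 0 1" --pt "0 0 -110 0 0 0 1" --pt "0 0 -110 0 0 0 1"

```text
time_s: 16.87
tcp_pos: [463.8, 92.6, 157.3]
tool_rot: [-0.059, 0.967, 0.014, 0.249]
force: [0.4, -0.6, -1.2]
width: 0.003
finger_force: 0.0
```

```bash
python3 blk.py; ls pics/b*
```

```text
tcp die [-89.6970156   -0.14165886 109.32870497] 16.8667 [ 0.35569532 -0.63626673 -1.16021507]
-64 7.0; -58 9.1; -52 9.1; -46 9.1; -40 9.0; -34 9.0; -28 9.0; -22 9.0; -16 8.9; -10 8.9; -4 9.2; 2 9.0; 8 9.0; 14 9.0; 20 9.0; 26 9.0; Y -60 [-39.53763949  39.5211446 ]
Y -50 [-38.99375572  39.30361805]
Y -40 [-28.79451429  29.80334517]
pics/b1456.png
pics/b1686.png
```

```bash
cat >> h.py <<'E'
def lev(th,r):
    # lever direction leaning th to the back of the press; tool aligned with it
    ax=np.array([np.sin(th),0,np.cos(th)])
    return dw(np.array([0,195,167])+r*ax),rot(YAW,-th)
E
python3 - <<'E'
from h import *
from fk import *
p=dw((-90,90,330)); print(p,wristsols(p,rot(YAW,.1))); delta(p,rot(YAW,.1))
p,M=lev(.2,180); print(p,wristsols(p,M)); delta(p,M)
E
```

```text
[452.6338473  182.02860531 378.        ] [[0.14, 0.16, 1.2, -0.0, 1.68, -1.55]]
delta [-106.5, 89.6, -194.9] [-0.002, 0.401, 0.001]
[564.86049165 301.38470491 391.41198401] [[0.29, 0.64, 0.41, 0.04, 2.28, -1.37]]
delta [-223.4, 194.5, -146.5] [-0.002, 0.701, 0.001]
```

Request:
carry_out --pt "-15 4 -36 0 0 0 0" --pt "-30 15 -72 0 0 0 -1" --pt "-46 30 -105 0 0.1 0 -1" --pt "-62 45 -130 0 0.2 0 -1" --pt "-80 62 -155 0 0.3 0 -1" --pt "-95 78 -180 0 0.4 0 -1" --pt "-106 90 -195 0 0.4 0 -1" --pt "-106 90 -195 0 0.4 0 -1" --pt "-106 90 -195 0 0.4 0 -1"

```text
time_s: 17.67
tcp_pos: [454.0, 183.7, 377.5]
tool_rot: [-0.062, 0.997, 0.002, 0.05]
force: [0.5, -0.1, -1.0]
width: 1.0
finger_force: 0.0
```

```bash
python3 - <<'E'
from h import *
p,M=lev(.2,180); delta(p+[0,0,10],M)
E
```

```text
delta [-126.4, 103.1, -11.4] [-0.002, 0.301, 0.003]
```

Request:
carry_out --pt "-20 25 -25 0 0.05 0 -1" --pt "-45 50 -30 0 0.1 0 -1" --pt "-75 75 -25 0 0.2 0 -1" --pt "-105 103 -20 0 0.3 0 -1" --pt "-126 103 -11 0 0.3 0 -1" --pt "-126 103 -11 0 0.3 0 -1" --pt "-126 103 -11 0 0.3 0 -1" --pt "-126 103 -11 0 0.3 0 -1"

```text
time_s: 18.33
tcp_pos: [563.6, 299.3, 399.1]
tool_rot: [-0.06, 0.993, -0.007, -0.101]
force: [-0.2, -0.3, 1.0]
width: 0.998
finger_force: 0.0
```

```bash
python3 - <<'E'
from h import *
im,d,s=shot('wrist','w5.png'); P=cloud('wrist',d,s)
print(s['tcp_pos'],s['time_s'],np.round(s['joint_vel'],2))
p,M=lev(.2,180); delta(p,M,s); p,M=lev(.2,79); delta(p,M,s)
for t in ['collar_grip','lever_shaft']: print(t,[(np.round((np.array(r['point'])-DIE)@R.from_euler('z',YAW).as_matrix(),1).tolist(),round(r['confidence'],2)) for r in nets.landmark_of('wrist',t)[:2]])
# knob: points near expected
Q=(P-DIE)@R.from_euler('z',YAW).as_matrix(); k=np.array([132*np.sin(.2),195,167+132*np.cos(.2)])
m=np.linalg.norm(Q-k,axis=-1)<22; q=Q[m]; print(m.sum())
from scipy.optimize import least_squares
o=least_squares(lambda c:np.linalg.norm(q-c,axis=1)-16,k+[0,0,-1],loss='soft_l1'); print('knob',o.x,'expected',k,np.abs(o.fun).mean())
E
```

```text
[563.62972937 299.32007667 399.09483833] 18.3333 [ 0.   -0.07 -0.01 -0.    0.01  0.  ]
delta [-3.0, 1.9, 7.2] [-0.003, -0.003, -0.0]
delta [-3.2, 2.2, 108.2] [-0.003, -0.003, -0.0]
collar_grip [([18.0, 195.5, 247.8], 0.8), ([211.1, -86.5, -48.7], 0.49)]
lever_shaft [([0.9, 196.5, 166.9], 0.73), ([17.4, 195.0, 245.1], 0.46)]
2100
knob [ 26.70455221 194.68644505 295.3441729 ] expected [ 26.22435166 195.         296.36878828] 0.3431115459905644
```

View pics/w5.png

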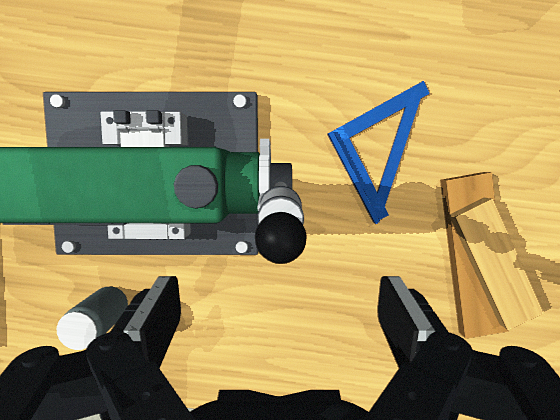

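Request:
carry_out --pt "-3 2 30 -0.003 -0.003 0 -1" --pt "-3 2 60 -0.003 -0.003 0 -1" --pt "-3 2 85 -0.003 -0.003 0 -1" --pt "-3 2 100 -0.003 -0.003 0 -1" --pt "-3 2 107 -0.003 -0.003 0 -1" --pt "-3 2 107 -0.003 -0.003 0 -1" --pt "-3 2 107 -0.003 -0.003 0 -1"

```text
time_s: 19.07
tcp_pos: [544.7, 299.1, 297.2]
tool_rot: [-0.06, 0.993, -0.005, -0.097]
force: [-0.3, -0.8, 0.3]
width: 1.001
finger_force: 0.0
```

```bash
python3 - <<'E'
from h import *
s=robot.get_state(); print(s['force'],s['time_s'])
p,M=lev(.2,79); delta(p,M,s)
E
```

```text
[-0.33371065 -0.82447332  0.2785117 ] 19.0667
delta [-1.2, -0.2, 4.7] [0.001, 0.006, 0.0]
```

Request:
carry_out --pt "-1.2 -0.2 4 0 0.006 0 -1" --pt "-1.2 -0.2 4 0 0.006 0 -0.3" --pt "-1.2 -0.2 4 0 0.006 0 0.5" --pt "-1.2 -0.2 4 0 0.006 0 1" --pt "-1.2 -0.2 4 0 0.006 0 1" --pt "-1.2 -0.2 4 0 0.006 0 1" --pt "-1.2 -0.2 4 0 0.006 0 1" --pt "-1.2 -0.2 4 0 0.006 0 1"

```text
time_s: 19.73
tcp_pos: [545.6, 298.2, 292.0]
tool_rot: [-0.059, 0.993, -0.006, -0.101]
force: [0.8, -4.7, 2.2]
width: 0.353
finger_force: 59.9
```

```bash
python3 - <<'E'
from h import *
s=robot.get_state(); print(s['force'],s['time_s'],s['width']*85)
p,M=lev(.2,79); delta(p,M,s)
E
```

```text
[ 0.76811943 -4.65449152  2.20631642] 19.7333 30.024918442527024
delta [0.6, 0.8, -0.3] [-0.001, -0.002, -0.001]
```

Request:
carry_out --pt "0 0.4 -4 0 0 0 1" --pt "0 0.4 -8 0 0 0 1" --pt "0 0.4 -10 0 0 0 1" --pt "0 0.4 -10 0 0 0 1" --pt "0 0.4 -10 0 0 0 1"

```text
time_s: 20.15
tcp_pos: [547.2, 298.5, 300.1]
tool_rot: [-0.059, 0.993, -0.007, -0.102]
force: [-1.5, -6.8, -4.8]
width: 0.356
finger_force: 59.7
```

```bash
python3 - <<'E'
from h import *
s=robot.get_state(); print(s['force'],s['time_s'],s['width']*85)
for th,r in ((.2,89),(.03,89),(-.14,89),(-.31,89),(-.48,89),(-.65,89)): p,M=lev(th,r); delta(p,M,s)
E
```

```text
[-1.51315025 -6.80808362 -4.76432718] 20.15 30.252067893311278
delta [0.6, 0.7, -2.1] [-0.002, -0.006, -0.002]
delta [15.7, 0.7, -0.7] [-0.002, -0.176, -0.002]
delta [30.3, 0.7, 3.2] [-0.002, -0.346, -0.001]
delta [44.0, 0.7, 9.5] [-0.002, -0.516, -0.001]
delta [56.5, 0.7, 18.0] [-0.002, -0.686, -0.001]
delta [67.3, 0.7, 28.6] [-0.002, -0.856, -0.001]
```

Request:
carry_out --pt "0 -0.5 -1.6 0 0 0 1" --pt "7.5 -0.5 -1.3 0 -0.085 0 1" --pt "15 -0.5 -0.3 0 -0.17 0 1" --pt "22.3 -0.5 1.3 0 -0.255 0 1" --pt "29.5 -0.5 3.5 0 -0.34 0 1" --pt "36.5 -0.5 6.3 0 -0.425 0 1" --pt "43.2 -0.5 9.7 0 -0.51 0 1" --pt "49.6 -0.5 13.6 0 -0.595 0 1" --pt "55.6 -0.5 18.1 0 -0.68 0 1" --pt "55.6 -0.5 18.1 0 -0.68 0 1"

```text
time_s: 20.98
tcp_pos: [486.4, 291.1, 292.5]
tool_rot: [-0.059, 0.97, 0.013, 0.236]
force: [4.3, -5.3, -5.5]
width: 0.356
finger_force: 60.1
```

```bash
python3 - <<'E'
from h import *
s=robot.get_state(); print(s['force'],s['time_s'],s['width']*85)
q=(s['tcp_pos']-DIE)@R.from_euler('z',YAW).as_matrix()-[0,195,167]; print(q,np.hypot(q[0],q[2]),np.arctan2(q[0],q[2]))
for th,r in ((-.48,88.5),(-.65,88.5),(-.66,88.5)): p,M=lev(th,r); delta(p,M,s)
E
```

```text
[ 4.33572369 -5.33803924 -5.48051884] 20.9833 30.267369151659953
[-43.32839946  -0.75160169  77.47263765] 88.76575794782052 -0.5099351517620827
delta [-2.7, 0.7, 0.2] [-0.001, -0.004, 0.002]
delta [12.3, 0.8, 1.5] [-0.001, -0.174, 0.002]
delta [13.2, 0.8, 1.7] [-0.001, -0.184, 0.002]
```

Request:
carry_out --pt "5 0 0.3 0 -0.06 0 1" --pt "10 0 0.9 0 -0.12 0 1" --pt "14 0 1.6 0 -0.17 0 1" --pt "16 0 1.8 0 -0.175 0 1" --pt "16 0 1.8 0 -0.175 0 1" --pt "16 0 1.8 0 -0.175 0 1"

```text
time_s: 21.48
tcp_pos: [476.9, 290.0, 285.5]
tool_rot: [-0.057, 0.946, 0.019, 0.319]
force: [4.5, -3.9, -4.0]
width: 0.352
finger_force: 60.2
```

```bash
cat > lv.py <<'E'
from h import *
s=robot.get_state(); print(s['force'],s['time_s'],s['width']*85)
q=(s['tcp_pos']-DIE)@R.from_euler('z',YAW).as_matrix()-[0,195,167]; print(q,np.hypot(q[0],q[2]),np.arctan2(q[0],q[2]))
E
python3 lv.py
```

```text
[ 4.48722888 -3.91841074 -4.0293936 ] 21.4833 29.927929897751945
[-52.97816046  -0.75739343  70.52672427] 88.20830075504276 -0.6442549359184213
```

Request:
carry_out --pt "1.5 0 0 0 0 0 1" --pt "3 0 0 0 0 0 1" --pt "3 0 0 0 0 0 1"

```text
time_s: 21.73
tcp_pos: [476.4, 289.9, 285.7]
tool_rot: [-0.057, 0.945, 0.019, 0.322]
force: [10.9, -5.7, -0.1]
width: 0.354
finger_force: 60.2
```

```bash
python3 lv.py
```

```text
[10.89337759 -5.68126797 -0.11871694] 21.7333 30.0700312058012
[-53.48283037  -0.71971295  70.72863814] 88.67329585513839 -0.6474378329876445
```

Request:
carry_out --pt "-1 0 3 0 0 0 1" --pt "-1 0 6 0 0 0 1" --pt "-1 0 8 0 0 0 1" --pt "-1 0 8 0 0 0 1" --pt "-1 0 8 0 0 0 1"

```text
time_s: 22.15
tcp_pos: [481.4, 290.5, 279.3]
tool_rot: [-0.056, 0.945, 0.019, 0.321]
force: [7.2, -5.4, 0.0]
width: 0.35
finger_force: 60.2
```

```bash
python3 lv.py
```

```text
[ 7.17982791 -5.41990115  0.01411663] 22.15 29.753464816382508
[-48.3903078   -0.74925861  64.25482908] 80.43820578178229 -0.6454821188413785
```

Request:
carry_out --pt "-1 0 0 0 0 0 0.3" --pt "-1 0 0 0 0 0 -0.5" --pt "-1 0 0 0 0 0 -1" --pt "-1 0 0 0 0 0 -1" --pt "-1 0 0 0 0 0 -1"

```text
time_s: 22.57
tcp_pos: [480.3, 291.4, 278.9]
tool_rot: [-0.057, 0.946, 0.02, 0.32]
force: [0.1, 0.6, -0.6]
width: 0.901
finger_force: 0.0
```

Request:
carry_out --pt "0 0 -20 0 0 0 -1" --pt "0 0 -50 0 0 0 -1" --pt "0 0 -85 0 0 0 -1" --pt "0 0 -110 0 0 0 -1" --pt "0 0 -110 0 0 0 -1" --pt "0 0 -110 0 0 0 -1"

```text
time_s: 23.07
tcp_pos: [413.6, 283.4, 367.3]
tool_rot: [-0.057, 0.945, 0.02, 0.321]
force: [-0.1, 0.6, 0.7]
width: 0.997
finger_force: 0.0
```

```bash
python3 - <<'E'
from h import *
from scipy.optimize import least_squares
im,d,s=shot('wrist','w6.png'); P=cloud('wrist',d,s); print(s['tcp_pos'],s['force'])
Q=(P-DIE)@R.from_euler('z',YAW).as_matrix(); th=-.65
k=np.array([132*np.sin(th),195,167+132*np.cos(th)]); m=np.linalg.norm(Q-k,axis=-1)<22; q=Q[m]
o=least_squares(lambda c:np.linalg.norm(q-c,axis=1)-16,k+[0,0,-1],loss='soft_l1'); print('knob',m.sum(),o.x,'expected',k,'angle',np.arctan2(o.x[0],o.x[2]-166),)
c=k*0+[0,195,167]; L=(Q-c); ax=np.array([np.sin(th),0,np.cos(th)]); t=L@ax; rad=np.linalg.norm(L-t[...,None]*ax,axis=-1)
h=(rad>13)&(rad<19)&(t>60)&(t<115); print('collar t',h.sum(),np.percentile(t[h],[1,50,99]) if h.any() else 0)
a,d2,s2=shot('side'); u,v=map(int,proj('side',dw((0,80,80)),s2)); cv2.imwrite('pics/end.png',np.hstack([cv2.resize(im,(448,336))[:,:,::-1],cv2.resize(a[v-75:v+75,u-75:u+75,::-1],(336,336),interpolation=cv2.INTER_CUBIC)]))
E
```

```text
[413.61864236 283.35513362 367.32130664] [-0.05159801  0.62982238  0.70761596]
knob 2026 [-79.24605495 194.79640621 271.09855872] expected [-79.88460556 195.         272.08306141] angle -0.6460667626792775
collar t 804 [ 69.7767773   97.22069731 101.95627461]
```

View pics/end.png

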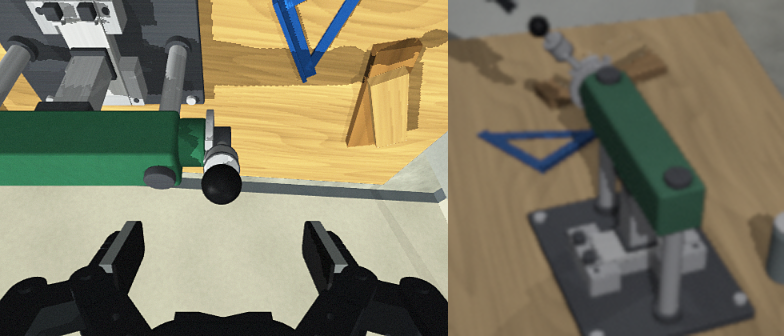

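```bash
python3 -c "
from bench import ticket
print(ticket.sign_off())"
```

```text
the job is handed in; nothing more can be done
None
```

The job is handed in at about 23 s of the 66 s allowed: the blank lies flat in the recess, the ram is down on it, and the lever is pulled fully over with the collar back down in its notch. I confirmed this with depth measurements and a last camera look. The disc and the other things on the bench were never touched.

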